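# Refit the washed grinding cup on the spice grinder

### The job

The spice grinder's steel grinding cup has been washed and lies on its side on the ribbed draining tray. Stand it upright on the counter and let go, then take it again so that it can be turned, set it into the collar of the grinder and turn it by feel, without forcing it, until it drops over the drive cross and sits fully home; let go of it there. Leave the grinder's dome cover, the spice jar and the spoon where they are.

Things in the scene. Friction and masses are not known exactly. Their poses are not given: they have to be found in the camera images.
- cup: Round stainless-steel grinding cup, open at the top: outside diameter 56 mm, height 64 mm, wall 2.5 mm, 0.13 to 0.26 kg, a fixed blade low inside. Origin at the centre of the underside; z runs along the cup's axis to the open mouth. At the start it lies on its side in a groove of the tray (z level, axis about 35 mm above the counter) and stays there by itself.
- cup_slot (a point): Middle of the cross-shaped slot under the cup, on its axis 2 mm above the rim of the skirt it stands on; axes as the cup's. The slot lies between four square pads: 13 mm wide, 8 mm deep, its arms along the cup's x and y axes. Hidden when the cup stands.
- grinder: Spice grinder: heavy round motor base (does not move), 122 mm in diameter at the foot, 100 mm at the top, 119 mm tall to the rim of its collar. Origin at the centre of the foot, z up. An open round collar on top receives the bottom of the cup: inside diameter 60 mm, flared to about 71 mm at its rim. A short mains lead lies beside the foot.
- seat (a point): Centre of the flat floor inside the grinder's collar, 100 mm above the counter; the collar's rim is 19 mm higher. Cup fully home: its origin at this point, upright. While its slot is off the drive cross, the cup rides on the cross with its origin 6.5 mm above this point.
- cross_top (a point): Centre of the top of the drive cross that stands up from the collar's floor: four arms, 30 mm tip to tip, 8 mm wide, 8.5 mm tall. It stands at any angle, not told by these axes, and is stiff to turn: it stays put under a cup turned at a light press. The cup can go down within about 9 degrees of a match; there is one in every 90 degrees of turn.
- tray: Low aluminium draining tray, 200 x 150 mm, 8 mm tall, fixed to the counter; ribs run along its x. Origin at the centre of its underside.
- cover: Clear plastic dome cover of the grinder with a black foot ring, 76 mm in diameter, 72 mm tall, loose, standing mouth down on the counter. Origin at the centre of its underside. Leave alone.
- jar: Glass spice jar with steel cap, 44 mm in diameter, 90 mm tall, loose, standing on the counter. Origin at the centre of its underside. Leave alone.
- scoop: Small spoon about 140 mm long, loose, lying flat on the counter; x along the spoon, handle to -x. Leave alone.
Things that resemble listed ones, but are neither listed nor needed, are in the scene too. What is shaped like the grinder but purple is not meant. What is shaped like the cup but purple or red is not meant.

How it is judged:
By the outcome, as a careful person would: the job done as asked, in the order asked, and still so for the second after the job is handed in, with the robot touching nothing.
It also fails if it takes over 72 s, if anything falls off the work surface, if the arm or the gripper's body presses on something with over 40 N, if the wrist force passes 120 N, or if a joint passes its speed limit or range.

### The arm

A 7-joint arm with a two-finger parallel gripper is mounted at the origin on the work surface. World frame = base frame: x ahead of the robot, y to its left, z up, the work surface at z = 0. Lengths are in m, angles in rad, forces in N, time in s.
With the tool pointing down it reaches from about 0.4 to 0.875 m from the base axis. Payload 6.5 kg.
Tool frame: the origin (TCP) lies between the finger pads; the fingertips stand 17 mm ahead of it and the grasp point (between the pads) lies 2 mm behind it; z points along the fingers, x is the direction in which the jaws open and shut, and the axes are right-handed (so a half turn about z gives the same grasp; the last joint's range is limited). The gripper opens to 85 mm and grips with 20 to 120 N. Pads are 22 mm wide; open, the fingers measure 114 mm over their backs; the gripper's body (76 mm by 85 mm) begins 54 mm behind the grasp point. The pads swing forward as they close: fully open they stand 13 mm farther back than shut.
Start: joints at [-1.285, 0.536, -0.004, 1.538, 0.003, 1.067, -0.071], TCP at [0.224, 0.61, 0.211] pointing down, gripper open.
Joint ranges: [-2.7, 2.7], [-0.37, 2.16], [-1.27, 1.26], [0.24, 2.4], [-1.31, 4.45], [0.19, 1.91], [-2.76, 2.76]. Speed limits (rad/s): [2.39, 2.39, 3.14, 3.14, 3.14, 3.14, 3.14].

### API

Orientations are given as a unit quaternion [w, x, y, z].
In Python, from bench import * gives the robot as it stands.
- The arm moves only by the tool drive_tool, never from a script. Its argument "motion" is a list of rows, each a list of 3 entries, a list of its own where there are three numbers: the closure in counts, from 0 (fully open) to 255 (shut), then the shift along the tool's x, y, z in m, then the turn about the tool's z in degrees. In form: [[grip, [dx, dy, dz], spin], ...]. A call has 1 to 12 rows; each row is the pose to reach, as a shift and turn from the pose commanded when the call began, along the tool's axes at that moment; what a row does not reach only later rows make up. A row lasts 1/10 s, in which the tool goes at most 50 mm and 8.59 degrees, less where a joint would pass 70% of its speed; a pose out of reach is approached as far as the arm can. A call with a gripper value outside its range is refused whole. The fingers move at their own pace and stop on an object; "grip_force" is the grip in N (left out, the last holds). Time passes only in rows, so rows that repeat a pose let the fingers close. It gives the time, the measured TCP pose, the force and the opening at its end, in the units of the state.
- get_obs(): the state, without advancing time (a new reading comes with each control period).
- read_camera(name): name is "scene" or "top" or "wrist"; returns a dict with "frame" (480x640x3 uint8, red, green, blue), "fx", "fy", "cx", "cy" (pixels), "rvec" (rotation vector, rad) and "tvec" (3), from world to camera coordinates, as OpenCV has them. Camera axes: x right, y down, z forward; pixel columns grow to the right and rows downward; lengths in m; the calibration is good to about 2 mm. A picture is of the moment at which its call begins. There is no depth.
- hand_in(): hands the job in, once; it reports no verdict.
The state is a dict: "time_s": time; "joint_positions": joint angles; "joint_velocities": joint speeds; "effort": joint torques, N m; "position": TCP position; "eef_rot": TCP orientation; "ft_force": force on the tool from outside, world axes, zero at the start; "moment": the same for the moment, N m; "finger_gap": finger opening in m.
Only numpy, scipy, OpenCV 4.12 (cv2) and the standard library are available. Lean on these libraries where they do the work, as an engineer would, in place of code of your own. Each camera call takes 0.05 s, during which the arm holds its last target. There are 200 camera calls.

## Working session

There is one attempt and no reset: what is moved stays moved. The work goes in short steps, Python scripts to look and compute and a tool call to move; the robot and the scene stay as the last step left them, time stands still between calls to the robot, and variables do not carry over. Pictures are saved under pics/ and viewed, about 8 in all and at most 12, crops included, and the job is handed in when it is done.

Besides the shell and the picture viewer there is one more tool, called as a command line: name --argument value ..., lists and objects as JSON in quotes. drive_tool: Moves the arm, as the interface text tells. Its arguments: {"type":"object","properties":{"motion":{"type":"array"},"grip_force":{"type":"number"}},"required":["motion"]}

```bash
mkdir -p pics; ls; python3 - <<'E'
from bench import *
import cv2,pickle
o=get_obs();print(o)
for n in("scene","top"):
    c=read_camera(n);cv2.imwrite(f"pics/{n}0.png",c["frame"][:,:,::-1]);pickle.dump(c,open(f"pics/{n}0.pkl","wb"))
    print(n,c["fx"],c["cx"],c["cy"],c["rvec"],c["tvec"])
E
```

```text
pics
{'time_s': 0.0, 'joint_positions': array([-1.28521783,  0.53716862, -0.0044277 ,  1.53886018,  0.00262578,
        1.06730483, -0.07121967]), 'joint_velocities': array([ 9.56687540e-04, -1.87975513e-03,  6.91886359e-05,  9.77664845e-04,
       -1.25419166e-03, -1.53975651e-03,  1.51610147e-03]), 'effort': array([ 2.11317015e-04, -5.83417296e+01,  1.04850892e+00, -2.59102196e+01,
        1.23158630e-02,  9.70201800e-03,  2.11877227e-05]), 'position': array([0.22377452, 0.60956132, 0.21051669]), 'eef_rot': array([ 5.58519728e-04,  8.19913105e-01,  5.72487334e-01, -6.64140265e-04]), 'ft_force': array([ 0.4561167 ,  0.24854705, -0.6594727 ]), 'moment': array([-0.02896792,  0.00025346, -0.02116643]), 'finger_gap': 0.08543351356517373}
scene 489.81897536356126 322.2323781863338 244.9634739762596 [ 1.86342251  1.55644556 -0.67531579] [ 1.07574904e-03 -2.68697616e-01  1.76933192e+00]
top 599.8154942096722 315.8176929864372 234.22892747654836 [ 2.18217518 -2.152453    0.13702204] [-0.09556249  0.47556429  1.34125562]
```

View pics/top0.png

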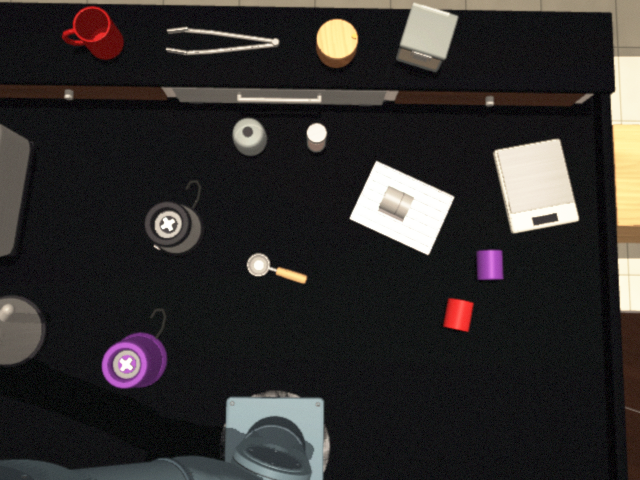

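View pics/scene0.png

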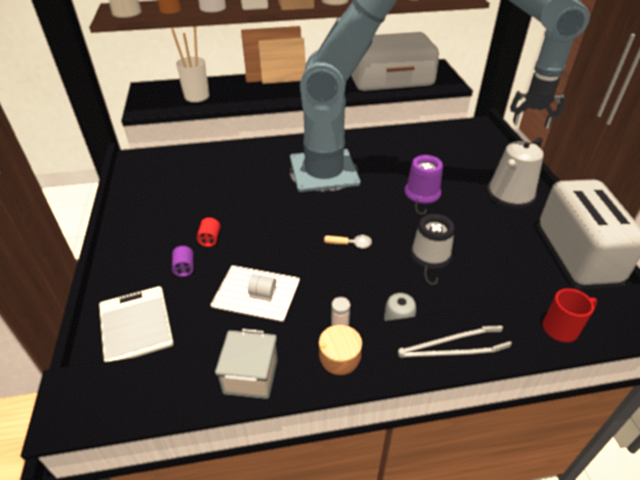

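The top view shows the cup on the tray near (396,203), the real grinder with its black collar at (168,224), the jar at (317,137), the cover at (249,137) and the spoon at (275,268). I'll measure next, with a zoomed crop of the cup from both views.

```bash
cat > h.py <<'E'
from bench import *
import cv2,pickle,numpy as np
from scipy.spatial.transform import Rotation as R
def ray(c,u,v,z):
    M=cv2.Rodrigues(np.array(c["rvec"],float))[0];t=np.array(c["tvec"],float).ravel()
    C=-M.T@t; d=M.T@np.array([(u-c["cx"])/c["fx"],(v-c["cy"])/c["fy"],1.])
    return C+d*(z-C[2])/d[2]
def proj(c,P):
    M=cv2.Rodrigues(np.array(c["rvec"],float))[0]
    p=M@np.array(P,float)+np.array(c["tvec"],float).ravel()
    return c["fx"]*p[0]/p[2]+c["cx"],c["fy"]*p[1]/p[2]+c["cy"]
def tool():
    o=get_obs();q=o["eef_rot"];return np.array(o["position"]),R.from_quat([q[1],q[2],q[3],q[0]])
def snap(n,name):
    c=read_camera(n);cv2.imwrite(f"pics/{name}.png",c["frame"][:,:,::-1]);pickle.dump(c,open(f"pics/{name}.pkl","wb"));return c
E
python3 - <<'E'
from h import *
t=pickle.load(open("pics/top0.pkl","rb"));s=pickle.load(open("pics/scene0.pkl","rb"))
a=cv2.resize(t["frame"][150:265,340:465],(500,460),interpolation=cv2.INTER_CUBIC)
b=cv2.resize(s["frame"][262:322,210:303],(0,0),fx=460/60*0.4,fy=460/60*0.4,interpolation=cv2.INTER_CUBIC)
im=np.zeros((460,800,3),np.uint8);im[:,:500]=a;im[:b.shape[0],505:505+b.shape[1]]=b[:, :295]
cc=cv2.resize(t["frame"][195:255,140:205],(260,240),interpolation=cv2.INTER_CUBIC);im[215:455,505:765]=cc
cv2.imwrite("pics/crop0.png",im[:,:,::-1])
print("cam",ray(t,396,203,.035),"grinder collar",ray(t,168,224,.119),"floor",ray(t,168,224,.1085))
M=cv2.Rodrigues(t["rvec"])[0];print(-M.T@t["tvec"])
for n,u,v,z in(("jar",317,131,.09),("cover",249,132,.07),("red",459,315,.03),("purp",490,265,.03),("spoon",275,268,.01)):print(n,ray(t,u,v,z).round(3))
E
```

```text
cam [ 0.5505895  -0.27149921  0.035     ] grinder collar [0.48367411 0.22671814 0.119     ] floor [0.48503241 0.22921279 0.1085    ]
[ 0.31951236 -0.07478072  1.38801294]
jar [ 0.701 -0.088  0.09 ]
cover [0.702 0.065 0.07 ]
red [ 0.298 -0.414  0.03 ]
purp [ 0.412 -0.486  0.03 ]
spoon [0.4   0.003 0.01 ]
```

View pics/crop0.png

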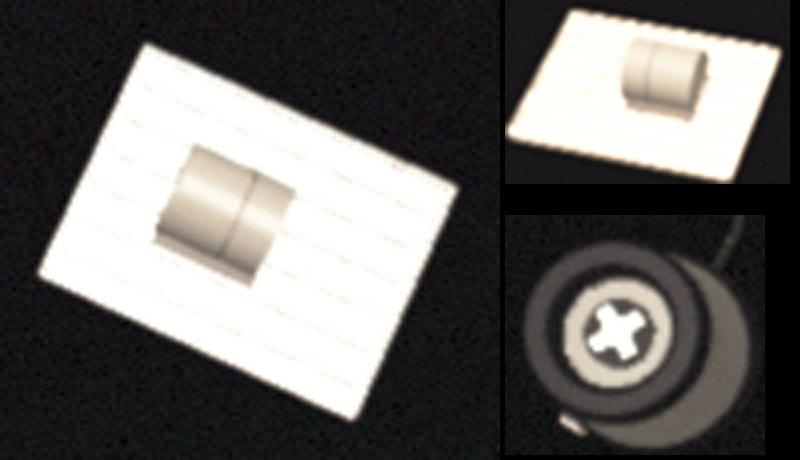

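The crop shows the cup's axis running along the ribs. There is a seam line nearer the lower-right end, but I can't yet tell which end is the mouth. The real grinder's cross is clear. I'll move above the cup and look with the wrist camera.

```bash
python3 - <<'E'
from h import *
t=pickle.load(open("pics/top0.pkl","rb"))
f=lambda x,y,z:ray(t,340+x/4,150+y/4,z)
a=(f(145,43,.008)-f(458,187,.008));b=f(38,275,.008)-f(355,420,.008)
print("tray x dir",np.degrees(np.arctan2(a[1],a[0])),np.degrees(np.arctan2(b[1],b[0])),np.linalg.norm(a))
tc=f(249,231,.008);print("tray c",tc)
for e in ((175,193),(272,238)):print(f(*e,.035))
p,r=tool();print(p,r.as_matrix().round(3))
print(r.inv().apply(np.array([.55,-.271,.21])-p))
x=r.as_matrix()[:,0];print("toolx ang",np.degrees(np.arctan2(x[1],x[0])))
E
```

```text
tray x dir 65.62776027164324 65.98877323611018 0.20135996548120308
tray c [ 0.54419995 -0.28999755  0.008     ]
[ 0.56118389 -0.24342957  0.035     ]
[ 0.53595234 -0.29893952  0.035     ]
[0.2238412  0.60960688 0.21056859] [[ 0.345  0.939 -0.   ]
 [ 0.939 -0.345 -0.002]
 [-0.002  0.    -1.   ]]
[-0.71426446  0.60964866  0.00178151]
toolx ang 69.841793817816
```

drive_tool --motion '[[0, [-0.038, 0.032, -0.003], 8], [0, [-0.076, 0.064, -0.006], 16], [0, [-0.114, 0.096, -0.009], 24], [0, [-0.152, 0.128, -0.012], 32], [0, [-0.19, 0.16, -0.015], 40], [0, [-0.228, 0.192, -0.018], 48], [0, [-0.266, 0.224, -0.021], 56], [0, [-0.304, 0.256, -0.024], 64], [0, [-0.342, 0.288, -0.027], 72], [0, [-0.38, 0.32, -0.03], 80], [0, [-0.418, 0.352, -0.033], 88], [0, [-0.45, 0.38, -0.036], 94]]'

```text
time_s: 1.3
position: [0.4257, 0.0542, 0.2476]
eef_rot: [-0.0, 0.977, -0.212, 0.0]
ft_force: [1.0, 0.2, -0.4]
finger_gap: 0.0853
```

```bash
python3 - <<'E'
from h import *
p,r=tool();print(p,get_obs()["joint_positions"].round(2),get_obs()["time_s"])
x=r.as_matrix()[:,0];print("toolx ang",np.degrees(np.arctan2(x[1],x[0])))
print(r.inv().apply(np.array([.548,-.271,.26])-p))
E
```

```text
[0.42574839 0.05420252 0.24758722] [-0.76  0.11  0.57  2.07 -0.07  0.98 -0.58] 1.3
toolx ang -24.524605720612765
[ 0.246209    0.24511526 -0.01248399]
```

drive_tool --motion '[[0, [0.034, 0.034, -0.002], 0], [0, [0.068, 0.068, -0.004], 0], [0, [0.102, 0.102, -0.006], 0], [0, [0.136, 0.136, -0.008], 0], [0, [0.17, 0.17, -0.01], 0], [0, [0.204, 0.204, -0.012], 0], [0, [0.238, 0.238, -0.012], 0], [0, [0.246, 0.245, -0.012], 0], [0, [0.246, 0.245, -0.012], 0], [0, [0.246, 0.245, -0.012], 0]]'

```text
time_s: 2.3
position: [0.5496, -0.266, 0.2588]
eef_rot: [-0.001, 0.978, -0.209, -0.001]
ft_force: [0.3, 0.0, 0.1]
finger_gap: 0.0851
```

```bash
python3 - <<'E'
from h import *
c=snap("wrist","w1")
p,r=tool();print(p,get_obs()["joint_positions"].round(2),get_obs()["time_s"],get_obs()["ft_force"])
x=r.as_matrix()[:,0];print("toolx ang",np.degrees(np.arctan2(x[1],x[0])))
E
```

```text
[ 0.54975969 -0.2654255   0.25900427] [-0.11  0.49  0.69  1.63 -0.34  1.15  0.25] 2.35 [-0.77990423  0.10020437 -0.36728579]
toolx ang -24.053371237549335
```

View pics/w1.png

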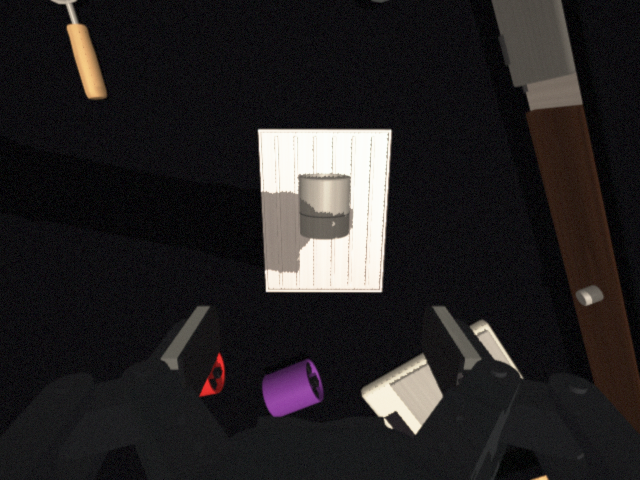

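The wrist view shows the cup at (325,205), well aligned with the ribs. I'll enlarge it to tell the ends apart.

```bash
python3 - <<'E'
from h import *
c=pickle.load(open("pics/w1.pkl","rb"))
M=cv2.Rodrigues(c["rvec"])[0];print("cam",-M.T@c["tvec"],"fwd",M[2])
a=cv2.resize(c["frame"][160:250,270:370],(444,400),interpolation=cv2.INTER_CUBIC).astype(float)
a=255*(a/255)**.6
s=pickle.load(open("pics/scene0.pkl","rb"))
b=cv2.resize(s["frame"][267:305,240:283],(340,300),interpolation=cv2.INTER_CUBIC)
im=np.zeros((400,790,3));im[:,:444]=a;im[:300,450:790]=b
cv2.imwrite("pics/crop1.png",im[:,:,::-1])
f=lambda u,v,z:ray(c,u,v,z)
for z in(.035,.063):
  for q in((325,176),(325,213),(325,237),(299,205),(350,205)):print(z,q,f(*q,z).round(4))
E
```

```text
cam [ 0.58089486 -0.19459359  0.42023085] fwd [-0.12480193 -0.27547178 -0.95317353]
0.035 (325, 176) [ 0.5658 -0.239   0.035 ]
0.035 (325, 213) [ 0.5491 -0.2766  0.035 ]
0.035 (325, 237) [ 0.5376 -0.3023  0.035 ]
0.035 (299, 205) [ 0.5263 -0.2564  0.035 ]
0.035 (350, 205) [ 0.5782 -0.2796  0.035 ]
0.063 (325, 176) [ 0.5669 -0.2358  0.063 ]
0.063 (325, 213) [ 0.5514 -0.2706  0.063 ]
0.063 (325, 237) [ 0.5408 -0.2944  0.063 ]
0.063 (299, 205) [ 0.5303 -0.2519  0.063 ]
0.063 (350, 205) [ 0.5784 -0.2735  0.063 ][ WARN:0@0.184] global loadsave.cpp:1063 imwrite_ Unsupported depth image for selected encoder is fallbacked to CV_8U.
```

View pics/crop1.png

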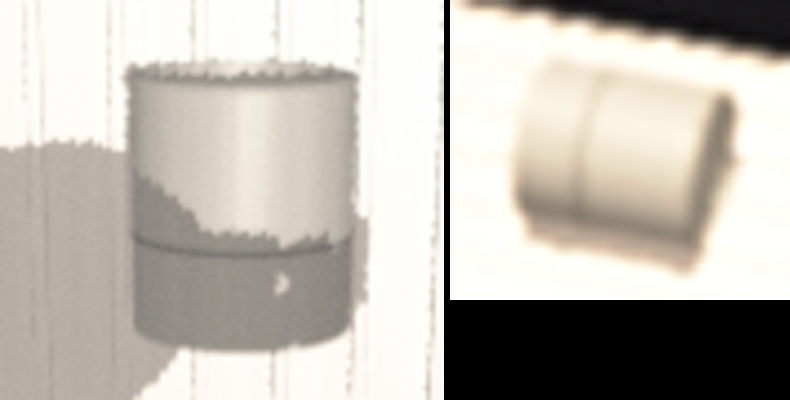

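drive_tool --motion '[[0, [0, -0.04, 0.033], 0], [0, [0, -0.08, 0.066], 0], [0, [0, -0.12, 0.1], 0], [0, [0, -0.12, 0.1], 0], [0, [0, -0.12, 0.1], 0]]'

```text
time_s: 2.85
position: [0.5986, -0.154, 0.1583]
eef_rot: [-0.001, 0.978, -0.207, -0.001]
ft_force: [0.4, -0.4, 1.2]
finger_gap: 0.0856
```

```bash
python3 - <<'E'
from h import *
c=snap("wrist","w2")
u,v=map(int,proj(c,(.563,-.24,.035)));print(u,v)
fr=c["frame"]; y0=max(0,v-50);x0=max(0,u-70)
a=cv2.resize(fr[y0:y0+110,x0:x0+140],(700,550),interpolation=cv2.INTER_CUBIC)
a=(255*(a/255.)**.6).astype(np.uint8)
cv2.imwrite("pics/crop2.png",a[:,:,::-1]);print(x0,y0,tool()[0])
E
```

```text
324 325
254 275 [ 0.59874422 -0.15683397  0.15974391]
```

View pics/crop2.png

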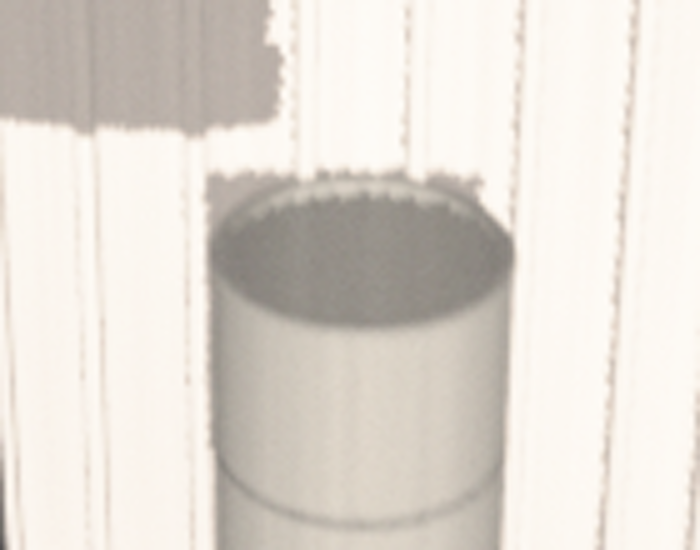

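The far end (crop 360,255) is the open mouth, and the seam is towards the bottom. I'll grip just inside the mouth so the cup can hang from the pads and swing upright.

```bash
python3 - <<'E'
from h import *
c=pickle.load(open("pics/w2.pkl","rb"))
m=ray(c,326.4,325.6,.035);L=ray(c,254+212/5,275+250/5,.035);Rr=ray(c,254+512/5,275+252/5,.035)
print("mouth",m,L,Rr,np.linalg.norm(L-Rr),(L+Rr)/2)
p,r=tool();a=np.array([.41,.912,0])
for d in(.009,):
  g=m-a*d;g[2]=.034;print("tcp target",g,"tool shift",r.inv().apply(g-p))
x=r.as_matrix()[:,0];print(np.degrees(np.arctan2(x[1],x[0])))
E
```

```text
mouth [ 0.56471249 -0.24076237  0.035     ] [ 0.53969407 -0.22901817  0.035     ] [ 0.59006478 -0.25173993  0.035     ] 0.055258366132285894 [ 0.56487942 -0.24037905  0.035     ]
tcp target [ 0.56102249 -0.24897037  0.034     ] tool shift [0.00309458 0.09949698 0.12575512]
-24.029314959000335
```

Going down in two stages, then closing gently.

drive_tool --grip_force 20 --motion '[[0, [0.002, 0.045, 0.01], 0], [0, [0.003, 0.09, 0.02], 0], [0, [0.003, 0.0995, 0.05], 0], [0, [0.003, 0.0995, 0.08], 0], [0, [0.003, 0.0995, 0.11], 0], [0, [0.003, 0.0995, 0.1255], 0], [0, [0.003, 0.0995, 0.1255], 0], [160, [0.003, 0.0995, 0.1255], 0], [160, [0.003, 0.0995, 0.1255], 0], [160, [0.003, 0.0995, 0.1255], 0], [160, [0.003, 0.0995, 0.1255], 0], [160, [0.003, 0.0995, 0.1255], 0]]'

```text
time_s: 4.1
position: [0.5614, -0.2499, 0.0351]
eef_rot: [-0.0, 0.978, -0.209, 0.0]
ft_force: [-2.4, 1.5, 6.3]
finger_gap: 0.0324
```

The gap is 32 mm, less than the cup's 56 mm, so something went wrong. I'll look.

```bash
python3 - <<'E'
from h import *
c=snap("wrist","w3");t=snap("top","t3")
o=get_obs();print(o["finger_gap"],o["ft_force"],o["time_s"])
a=cv2.resize(t["frame"][150:265,340:465],(400,368),interpolation=cv2.INTER_CUBIC)
im=np.zeros((480,800,3),np.uint8);im[:368,:400]=a;im[:300,400:800]=cv2.resize(c["frame"],(400,300))
im=(255*(im/255.)**.6).astype(np.uint8)
cv2.imwrite("pics/crop3.png",im[:,:,::-1])
E
```

```text
0.032036373836951425 [-1.45611008  1.19984449  7.11383819] 4.2
```

View pics/crop3.png

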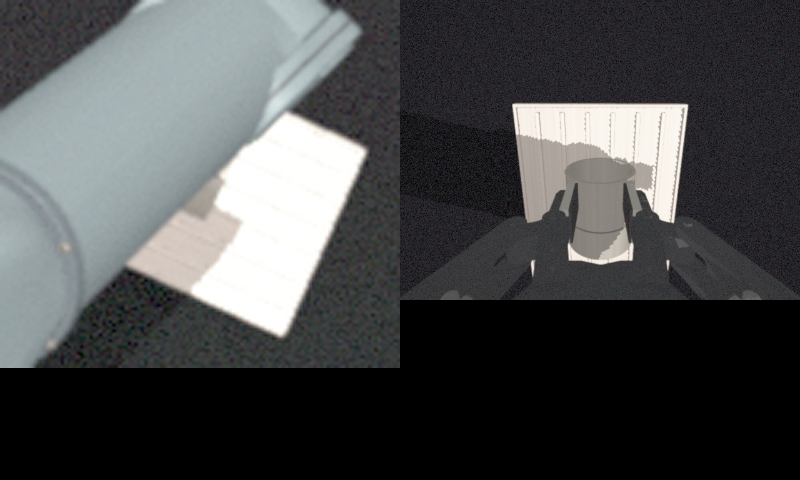

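```bash
python3 - <<'E'
from h import *
c=pickle.load(open("pics/w3.pkl","rb"))
print(c["fx"],proj(c,(.5647,-.2408,.035)), proj(c,(.5647,-.2408,.063)))
fr=c["frame"]
a=cv2.resize(fr[220:430,220:420],(560,588),interpolation=cv2.INTER_CUBIC)
a=(255*(a/255.)**.5).astype(np.uint8)
cv2.imwrite("pics/crop4.png",a[:,:,::-1])
for q in((320,272),(264,272),(376,272)):print(ray(c,*q,.035))
p,r=tool()
for s in(-1,1):
  for h in(0.017,0):print(s,h,proj(c,p+r.apply([s*.016,0,h])),proj(c,p+r.apply([s*.028,0,h])))
M=cv2.Rodrigues(c["rvec"])[0];print("cam",-M.T@c["tvec"],p)
E
```

```text
350.71031516994225 (np.float64(320.9676884385195), np.float64(275.01026243726295)) (np.float64(321.11417561904676), np.float64(301.0230572887729))
[ 0.56492445 -0.23912906  0.035     ]
[ 0.53958581 -0.22771477  0.035     ]
[ 0.59027359 -0.25054808  0.035     ]
-1 0.017 (np.float64(293.20249962117396), np.float64(279.13410343176247)) (np.float64(271.46691957356853), np.float64(279.1649828892816))
-1 0 (np.float64(290.7193585364445), np.float64(292.69398354761887)) (np.float64(266.9992201196651), np.float64(292.7277935785299))
1 0.017 (np.float64(351.1624499124463), np.float64(279.0517604798417)) (np.float64(372.89683260428257), np.float64(279.0208827233905))
1 0 (np.float64(353.97115963996777), np.float64(292.6038261753086)) (np.float64(377.6898720781076), np.float64(292.5700181769483))
cam [ 0.59241241 -0.17827805  0.19644555] [ 0.56138971 -0.24986462  0.03505843]
```

View pics/crop4.png

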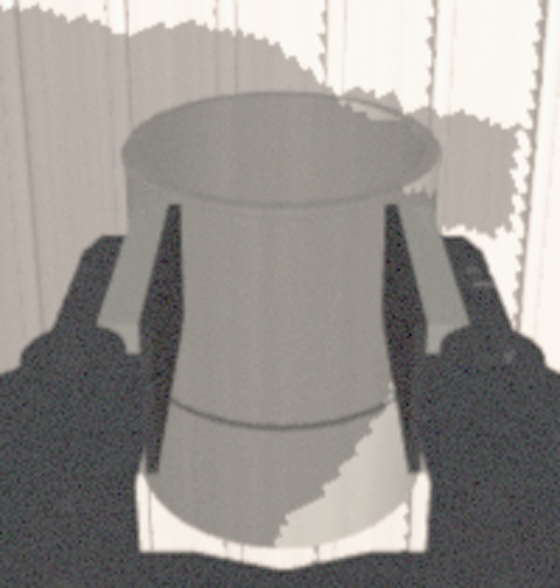

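```bash
python3 - <<'E'
from h import *
q=lambda p,o:(p,o)
for n,l,rr,gap,p,quat in(("w1",(218,308),(423,308),.0851,[.5497,-.2656,.259],[-.001,.978,-.209,-.001]),("w3",(285,293),(357,293),.0322,[.5614,-.2499,.0351],[0,.978,-.209,0]),("w3out",(280,293),(362,293),.0322,[.5614,-.2499,.0351],[0,.978,-.209,0])):
  c=pickle.load(open(f"pics/{n[:2]}.pkl","rb"));M=cv2.Rodrigues(c["rvec"])[0];C=-M.T@c["tvec"]
  R_=R.from_quat(quat[1:]+quat[:1])
  d=gap*c["fx"]/(rr[0]-l[0])
  for u in(l,rr):
    P=C+M.T@(d*np.array([(u[0]-c["cx"])/c["fx"],(u[1]-c["cy"])/c["fy"],1]))
    print(n,d,P.round(4),"tool",R_.inv().apply(P-np.array(p)).round(4))
c=pickle.load(open("pics/w3.pkl","rb"));p=np.array([.5614,-.2499,.0351]);R_=R.from_quat([.978,-.209,0,0])
for pt in((-.016,-.011,.017),(-.016,.011,.017),(-.016,-.011,-.01),(-.016,-.011,-.03),(-.016,.011,-.03),(-.028,-.011,.01),(-.028,-.011,-.02)):
  u=proj(c,p+R_.apply(pt));print(pt,"crop",(u[0]-220)*2.8,(u[1]-220)*2.8)
E
```

```text
w1 0.1455875503461565 [ 0.5132 -0.241   0.2898] tool [-0.0434 -0.0076 -0.0306]
w1 0.1455875503461565 [ 0.5908 -0.2759  0.2897] tool [ 0.0417 -0.0075 -0.0308]
w3 0.15684544650655752 [ 0.5497 -0.2348  0.0538] tool [-0.0168 -0.009  -0.0187]
w3 0.15684544650655752 [ 0.5791 -0.2481  0.0538] tool [ 0.0154 -0.0089 -0.0187]
w3out 0.13771795303014805 [ 0.5531 -0.2271  0.0712] tool [-0.0169 -0.0174 -0.0361]
w3out 0.13771795303014805 [ 0.5825 -0.2404  0.0712] tool [ 0.0153 -0.0173 -0.0361]
(-0.016, -0.011, 0.017) crop 203.5807310289589 113.59358776540736
(-0.016, 0.011, 0.017) crop 206.40514472378456 216.42036451405036
(-0.016, -0.011, -0.01) crop 191.5596265931152 170.39875184128766
(-0.016, -0.011, -0.03) crop 179.91295754294524 225.43453909888112
(-0.016, 0.011, -0.03) crop 184.6049159956124 353.6461810847989
(-0.028, -0.011, 0.01) crop 136.59604003573136 126.92041809019166
(-0.028, -0.011, -0.02) crop 110.05949235757743 196.38039156979661
```

The wrist view and the 6 N contact agree. The real fingertips are about 30 mm further back along tool z than the stated numbers imply, so the fingers closed on the upper flank of the cup. The cup itself hasn't moved. I'll open and go lower, step by step.

drive_tool --motion '[[0, [0, 0, -0.01], 0], [0, [0, 0, -0.01], 0], [0, [0, 0, -0.01], 0], [0, [0, 0, -0.01], 0], [0, [0, 0, 0.005], 0], [0, [0, 0, 0.018], 0], [0, [0, 0, 0.028], 0], [0, [0, 0, 0.036], 0], [0, [0, 0, 0.036], 0]]'

```text
time_s: 5.1
position: [0.5599, -0.2495, -0.0038]
eef_rot: [-0.0, 0.978, -0.209, -0.001]
ft_force: [0.8, -0.4, -0.2]
finger_gap: 0.0853
```

drive_tool --grip_force 20 --motion '[[140, [0, 0, 0], 0], [140, [0, 0, 0], 0], [140, [0, 0, 0], 0], [140, [0, 0, 0], 0], [140, [0, 0, 0], 0], [140, [0, 0, 0], 0]]'

```text
time_s: 5.7
position: [0.5613, -0.2501, -0.0015]
eef_rot: [0.0, 0.978, -0.209, 0.0]
ft_force: [-1.1, 1.0, 5.9]
finger_gap: 0.0544
```

Gap 54 mm with a 6 N upward force suggests I'm still slightly above the axis. I'll reopen, go 8 mm lower and watch the force.

drive_tool --motion '[[0, [0, 0, 0], 0], [0, [0, 0, 0], 0], [0, [0, 0, 0], 0], [0, [0, 0, 0.004], 0], [0, [0, 0, 0.008], 0], [0, [0, 0, 0.008], 0], [140, [0, 0, 0.008], 0], [140, [0, 0, 0.008], 0], [140, [0, 0, 0.008], 0], [140, [0, 0, 0.008], 0], [140, [0, 0, 0.008], 0]]'

```text
time_s: 6.8
position: [0.561, -0.25, -0.0099]
eef_rot: [0.0, 0.978, -0.209, 0.0]
ft_force: [0.2, 0.4, 1.4]
finger_gap: 0.0544
```

Solid grip with little vertical force. I'll lift and see if it swings.

drive_tool --motion '[[140, [0, 0, -0.02], 0], [140, [0, 0, -0.045], 0], [140, [0, 0, -0.07], 0], [140, [0, 0, -0.09], 0], [140, [0, 0, -0.09], 0], [140, [0, 0, -0.09], 0], [140, [0, 0, -0.09], 0]]'

```text
time_s: 7.5
position: [0.5601, -0.2492, 0.0784]
eef_rot: [-0.0, 0.978, -0.209, -0.001]
ft_force: [0.2, 0.5, -1.7]
finger_gap: 0.0544
```

```bash
python3 - <<'E'
from h import *
c=snap("wrist","w5");s=snap("scene","s5")
o=get_obs();print(o["finger_gap"],o["ft_force"],o["moment"],o["time_s"],o["position"])
u,v=map(int,proj(s,(.56,-.25,.09)))
im=np.zeros((400,800,3),np.uint8);im[:300,400:800]=cv2.resize(s["frame"][v-45:v+45,u-60:u+60],(400,300),interpolation=cv2.INTER_CUBIC)
im[:300,:400]=cv2.resize(c["frame"][180:480,120:520],(400,300))
im=(255*(im/255.)**.6).astype(np.uint8)
cv2.imwrite("pics/crop5.png",im[:300,:,::-1])
E
```

```text
0.054858989091965515 [-0.39668077  0.42208802 -2.50280569] [0.09194694 0.00957428 0.06737314] 7.6 [ 0.56014147 -0.24944067  0.07850729]
```

View pics/crop5.png

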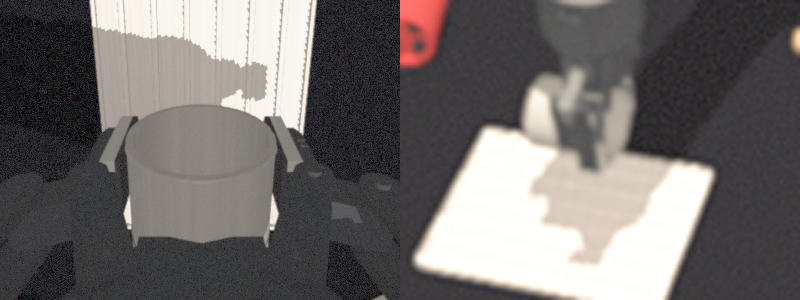

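The lifted cup is still close to level, held by pad friction (moment 0.09 N·m). I'll lower it so any drop is small, then ease the closure to let it pivot.

drive_tool --grip_force 20 --motion '[[140, [0, 0, 0.015], 0], [140, [0, 0, 0.03], 0], [140, [0, 0, 0.045], 0], [140, [0, 0, 0.046], 0], [97, [0, 0, 0.046], 0], [97, [0, 0, 0.046], 0], [95, [0, 0, 0.046], 0], [95, [0, 0, 0.046], 0]]'

```text
time_s: 8.4
position: [0.5614, -0.2501, 0.0345]
eef_rot: [0.0, 0.978, -0.209, 0.001]
ft_force: [-0.4, 0.9, -1.6]
finger_gap: 0.0545
```

```bash
cat > o.py <<'E'
from h import *
o=get_obs();p,r=tool();print("t",o["time_s"],"p",p.round(4),"gap",round(o["finger_gap"],4),"F",o["ft_force"].round(1),"Mtool",r.inv().apply(o["moment"]).round(3),"j7",o["joint_positions"].round(2))
E
python3 o.py
```

```text
t 8.4 p [ 0.5614 -0.2501  0.0345] gap 0.0545 F [-0.4  0.9 -1.6] Mtool [ 0.094 -0.017  0.054] j7 [-0.01  0.77  0.52  1.76 -0.53  0.75  0.36]
```

drive_tool --motion '[[93, [0, 0, 0], 0], [93, [0, 0, 0], 0], [92, [0, 0, 0], 0], [92, [0, 0, 0], 0]]'

```text
time_s: 8.8
position: [0.561, -0.2499, 0.0339]
eef_rot: [-0.0, 0.978, -0.209, 0.0]
ft_force: [-0.3, -0.2, -2.1]
finger_gap: 0.0549
```

```bash
python3 o.py
```

```text
t 8.8 p [ 0.561  -0.2499  0.0339] gap 0.0549 F [-0.3 -0.2 -2.1] Mtool [ 0.075 -0.022  0.002] j7 [-0.01  0.77  0.52  1.76 -0.53  0.75  0.36]
```

drive_tool --motion '[[91, [0, 0, 0], 0], [91, [0, 0, 0], 0], [90, [0, 0, 0], 0], [90, [0, 0, 0], 0]]'

```text
time_s: 9.2
position: [0.5613, -0.2501, 0.0342]
eef_rot: [0.0, 0.978, -0.209, 0.0]
ft_force: [-1.1, 0.8, 0.3]
finger_gap: 0.0551
```

```bash
python3 o.py
```

```text
t 9.2 p [ 0.5613 -0.2501  0.0342] gap 0.0551 F [-1.1  0.8  0.3] Mtool [-0.001 -0.032  0.022] j7 [-0.01  0.77  0.52  1.76 -0.53  0.75  0.36]
```

drive_tool --motion '[[140, [0, 0, 0], 0], [140, [0, 0, 0], 0], [140, [0, 0, 0], 0], [140, [0, 0, -0.015], 0], [140, [0, 0, -0.03], 0], [140, [0, 0, -0.03], 0], [140, [0, 0, -0.03], 0]]'

```text
time_s: 9.9
position: [0.5614, -0.25, 0.0646]
eef_rot: [0.0, 0.978, -0.209, 0.001]
ft_force: [0.3, -0.1, -2.5]
finger_gap: 0.0487
```

```bash
python3 o.py; python3 - <<'E'
from h import *
c=snap("wrist","w6");s=snap("scene","s6")
u,v=map(int,proj(s,(.56,-.25,.09)))
im=np.zeros((420,800,3),np.uint8);im[:,400:800]=cv2.resize(s["frame"][v-42:v+42,u-40:u+40],(400,420),interpolation=cv2.INTER_CUBIC)
im[:300,:400]=cv2.resize(c["frame"][180:480,120:520],(400,300))
im=(255*(im/255.)**.6).astype(np.uint8)
cv2.imwrite("pics/crop6.png",im[:,:,::-1])
E
```

```text
t 9.9 p [ 0.5614 -0.25    0.0646] gap 0.0487 F [ 0.3 -0.1 -2.5] Mtool [ 0.    -0.04   0.029] j7 [-0.03  0.73  0.54  1.76 -0.5   0.8   0.34]
```

View pics/crop6.png

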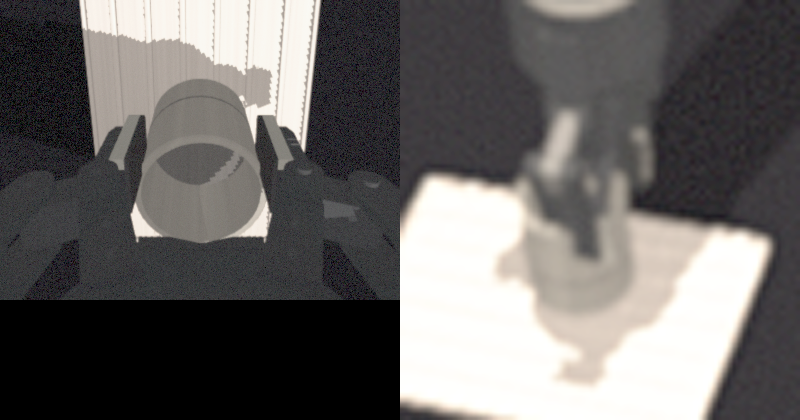

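The scene crop (580,260) shows the cup hanging nearly upright, with about a 10° tilt. I'll carry it to clear counter near (0.56, -0.08) and lower it gently so the counter squares it up.

```bash
python3 - <<'E'
from h import *
p,r=tool();print(r.inv().apply(np.array([.555,-.085,p[2]])-p))
E
```

```text
[-7.25565852e-02 -1.47832390e-01  6.60516743e-05]
```

drive_tool --motion '[[140, [-0.01, -0.02, -0.01], 0], [140, [-0.025, -0.05, -0.01], 0], [140, [-0.04, -0.08, -0.01], 0], [140, [-0.055, -0.11, -0.01], 0], [140, [-0.068, -0.138, -0.01], 0], [140, [-0.073, -0.148, 0], 0], [140, [-0.073, -0.148, 0.015], 0], [140, [-0.073, -0.148, 0.028], 0], [140, [-0.073, -0.148, 0.035], 0], [140, [-0.073, -0.148, 0.035], 0], [140, [-0.073, -0.148, 0.035], 0]]'

```text
time_s: 11.1
position: [0.5548, -0.0865, 0.0288]
eef_rot: [0.0, 0.978, -0.21, 0.0]
ft_force: [0.0, -0.1, -2.4]
finger_gap: 0.0487
```

```bash
python3 o.py; python3 - <<'E'
from h import *
c=snap("wrist","w7")
E
```

```text
t 11.1 p [ 0.5548 -0.0865  0.0288] gap 0.0487 F [ 0.  -0.1 -2.4] Mtool [0.067 0.002 0.01 ] j7 [-0.3   0.71  0.51  1.91 -0.55  0.66  0.12]
```

drive_tool --motion '[[140, [0, 0, 0.004], 0], [140, [0, 0, 0.008], 0], [140, [0, 0, 0.008], 0]]'

```text
time_s: 11.45
position: [0.5567, -0.0826, 0.0225]
eef_rot: [-0.002, 0.978, -0.209, 0.001]
ft_force: [-2.5, 6.8, 13.0]
finger_gap: 0.0476
```

drive_tool --motion '[[140, [0, 0, -0.003], 0], [140, [0, 0, -0.003], 0], [85, [0, 0, -0.003], 0], [80, [0, 0, -0.003], 0], [70, [0, 0, -0.003], 0], [40, [0, 0, -0.003], 0], [0, [0, 0, -0.003], 0], [0, [0, 0, -0.003], 0], [0, [0, 0, -0.003], 0]]'

```text
time_s: 12.35
position: [0.5549, -0.085, 0.0239]
eef_rot: [0.0, 0.978, -0.209, 0.0]
ft_force: [0.0, -0.7, 0.4]
finger_gap: 0.0855
```

```bash
python3 o.py; python3 - <<'E'
from h import *
c=snap("wrist","w8");s=snap("scene","s8")
u,v=map(int,proj(s,(.555,-.085,.03)))
im=np.zeros((420,800,3),np.uint8);im[:,400:800]=cv2.resize(s["frame"][v-42:v+42,u-40:u+40],(400,420),interpolation=cv2.INTER_CUBIC)
im[:300,:400]=cv2.resize(c["frame"][180:480,120:520],(400,300))
im=(255*(im/255.)**.6).astype(np.uint8)
cv2.imwrite("pics/crop8.png",im[:,:,::-1])
E
```

```text
t 12.35 p [ 0.5549 -0.085   0.0239] gap 0.0855 F [ 0.  -0.7  0.4] Mtool [-0.041 -0.014  0.015] j7 [-0.3   0.72  0.51  1.91 -0.55  0.65  0.13]
```

View pics/crop8.png

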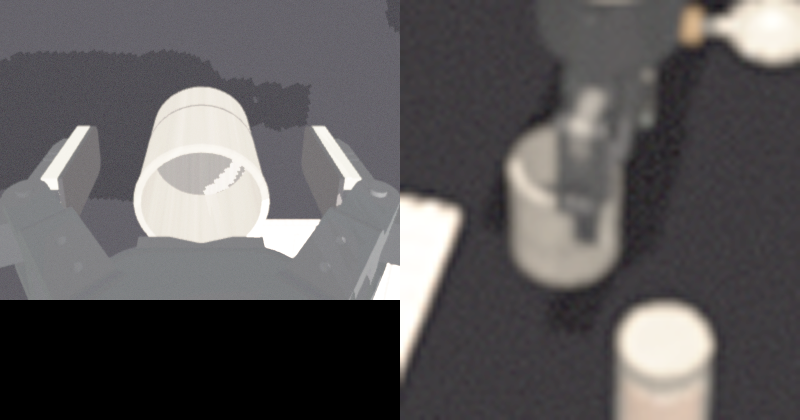

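The cup stands upright on the counter, released: mouth near wrist pixel (322,375), clear of the tray and jar. Next I'll work out its exact position and the offset of the grinder's collar.

```bash
python3 - <<'E'
from h import *
c=pickle.load(open("pics/w8.pkl","rb"));p,r=tool()
g=cv2.cvtColor(c["frame"],cv2.COLOR_RGB2GRAY)
L=ray(c,254,377,.064);Rr=ray(c,390,377,.064);print(L,Rr,np.linalg.norm(L-Rr))
T=ray(c,322,323,.064);print("far rim(-y)",T)
for row in(360,370,377,385):
  q=np.where(g[row,200:450]>110)[0]+200;print(row,q[0],q[-1])
q=np.where(g[240:430,322]>90)[0]+240;print(q)
m=(L+Rr)/2
print("tool offs",r.inv().apply(m-p), "far",r.inv().apply(T-p))
# base by mask: bottom front edge px
print("bottom edge",[ray(c,322,267,z).round(4) for z in(0,.003)])
# grinder collar: cross in top image
t=pickle.load(open("pics/top0.pkl","rb"));h=cv2.cvtColor(t["frame"],cv2.COLOR_RGB2GRAY)[205:245,145:190]
m_=(h>235).astype(np.uint8);n,lab,st,ce=cv2.connectedComponentsWithStats(m_);i=1+np.argmax(st[1:,4]);print(st[i],ce[i])
u,v=ce[i]+[145,205];print("cross",ray(t,u,v,.1085))
ys,xs=np.where(lab==i);P=np.array([ray(t,x+145,y+205,.1085)[:2] for x,y in zip(xs,ys)]);d=P-P.mean(0)
rad=np.hypot(*d.T);th=np.arctan2(d[:,1],d[:,0]);w=(rad>.008)
z=np.sum(rad[w]**2*np.exp(4j*th[w]));print("cross angle mod90",np.degrees(np.angle(z))/4, rad.max())
E
```

```text
[ 0.52127666 -0.09058877  0.064     ] [ 0.57252377 -0.11368186  0.064     ] 0.056209933962380075
far rim(-y) [ 0.55724206 -0.07907448  0.064     ]
360 258 384
370 254 388
377 254 389
385 254 389
[267 268 269 270 271 272 273 274 275 276 277 278 279 280 281 282 283 284
 285 286 287 288 289 290 291 292 293 294 295 296 297 298 299 300 301 302
 303 304 305 306 307 308 309 310 311 312 313 314 315 316 317 318 319 320
 321 322 323 324 325 326 327 328 329 330 331 332 333 334 335 336 337 338
 339 340 341 342 343 344 345 346 347 348 349 350 351 352 353 354 355 356
 357 358 359 360 361 362 363 364 365 366 367 368 369 370 371 372 373 374
 375 376 377 378 379 380 381 382 383 384 385 386 387 388 389 390 391 392
 393 394 395 396 397 398 399 400 401 402 403 404 405 406 407 408 409 410
 411 412 413 414 415 416 417 418 419 420 421 422 423]
tool offs [-0.00032974  0.01892017 -0.04009713] far [-0.00032958 -0.00635345 -0.04009761]
bottom edge [array([ 0.5567, -0.0809,  0.    ]), array([ 0.5572, -0.0799,  0.003 ])]
[16 13 13 13 88] [22.07954545 18.69318182]
cross [0.48566725 0.23120901 0.1085    ]
cross angle mod90 31.877716502700196 0.014805494833920704
```

drive_tool --grip_force 30 --motion '[[0, [0, 0.01, 0.004], 0], [0, [0, 0.021, 0.012], 0], [0, [0, 0.021, 0.016], 0], [0, [0, 0.021, 0.016], 0], [140, [0, 0.021, 0.016], 0], [140, [0, 0.021, 0.016], 0], [140, [0, 0.021, 0.016], 0], [140, [0, 0.021, 0.016], 0], [140, [0, 0.021, 0.016], 0]]'

```text
time_s: 13.35
position: [0.5468, -0.1039, 0.0082]
eef_rot: [-0.0, 0.978, -0.209, 0.0]
ft_force: [-0.1, 0.2, 2.9]
finger_gap: 0.0545
```

```bash
python3 o.py
```

```text
t 13.35 p [ 0.5468 -0.1039  0.0082] gap 0.0545 F [-0.1  0.2  2.9] Mtool [ 0.166 -0.099 -0.02 ] j7 [-0.25  0.74  0.48  1.92 -0.57  0.62  0.18]
```

```bash
python3 - <<'E'
from h import *
p,r=tool();print(r.inv().apply(np.array([.47,.13,.19])-p))
E
```

```text
[-0.16559564 -0.1821085  -0.18184308]
```

drive_tool --motion '[[140, [0, 0, -0.02], 0], [140, [0, 0, -0.055], 0], [140, [-0.01, -0.01, -0.09], 0], [140, [-0.035, -0.037, -0.12], 0], [140, [-0.06, -0.065, -0.14], 0], [140, [-0.085, -0.093, -0.16], 0], [140, [-0.11, -0.12, -0.175], 0], [140, [-0.135, -0.148, -0.182], 0], [140, [-0.155, -0.17, -0.182], 0], [140, [-0.166, -0.182, -0.182], 0], [140, [-0.166, -0.182, -0.182], 0], [140, [-0.166, -0.182, -0.182], 0]]'

```text
time_s: 14.55
position: [0.4691, 0.1294, 0.1897]
eef_rot: [0.0, 0.978, -0.209, -0.0]
ft_force: [-0.1, -0.5, -2.1]
finger_gap: 0.0545
```

```bash
python3 o.py; python3 - <<'E'
from h import *
c=snap("wrist","w9")
g=cv2.cvtColor(c["frame"],cv2.COLOR_RGB2GRAY)
u,v=proj(c,(.4857,.2312,.1085));print("pred",u,v)
u,v=int(u),int(v);k=55
sub=g[max(0,v-k):v+k,max(0,u-k):u+k];print(np.percentile(sub,[5,50,90,99]))
for th in(150,190,220,240):
  n,lab,st,ce=cv2.connectedComponentsWithStats((sub>th).astype(np.uint8))
  for i in range(1,n):
    if st[i,4]>60:
      uu,vv=ce[i]+[max(0,u-k),max(0,v-k)];print(th,st[i],ray(c,uu,vv,.1085).round(4))
cv2.imwrite("pics/crop9.png",cv2.resize(c["frame"],(640,480))[:,:,::-1])
E
```

```text
t 14.55 p [0.4691 0.1294 0.1897] gap 0.0545 F [-0.1 -0.5 -2.1] Mtool [-0.031  0.035 -0.012] j7 [-0.94  0.34  0.71  2.01 -0.29  0.88 -0.5 ]
pred 280.3996133563324 95.2161332331575
[ 63. 170. 255. 255.]
150 [ 88   0  22  46 362] [0.5235 0.2412 0.1085]
150 [   9    3   91  100 6855] [0.4862 0.233  0.1085]
150 [ 70  56  40  54 579] [0.5007 0.1981 0.1085]
190 [   9    3   91   99 4357] [0.4858 0.2334 0.1085]
190 [  30   28   47   50 1302] [0.4853 0.2331 0.1085]
220 [   9    3   91   99 4209] [0.4856 0.2334 0.1085]
220 [  31   28   46   50 1251] [0.4852 0.2332 0.1085]
240 [   9    4   91   98 4052] [0.4853 0.2332 0.1085]
240 [  31   29   45   48 1204] [0.4852 0.2331 0.1085]
```

```bash
python3 - <<'E'
from h import *
p,r=tool();print(r.inv().apply(np.array([.4854,.2326,.135])-p))
E
```

```text
[-0.02796695 -0.10132517  0.05469169]
```

drive_tool --motion '[[140, [-0.01, -0.03, 0], 0], [140, [-0.02, -0.07, 0], 0], [140, [-0.028, -0.095, 0], 0], [140, [-0.028, -0.1015, 0], 0], [140, [-0.028, -0.1015, 0.02], 0], [140, [-0.028, -0.1015, 0.04], 0], [140, [-0.028, -0.1015, 0.055], 0], [140, [-0.028, -0.1015, 0.061], 0], [140, [-0.028, -0.1015, 0.066], 0], [140, [-0.028, -0.1015, 0.071], 0], [140, [-0.028, -0.1015, 0.071], 0]]'

```text
time_s: 15.7
position: [0.4857, 0.234, 0.1189]
eef_rot: [-0.0, 0.978, -0.209, 0.0]
ft_force: [-0.0, 0.8, -1.4]
finger_gap: 0.0544
```

```bash
python3 o.py
```

```text
t 15.7 p [0.4857 0.234  0.1189] gap 0.0544 F [-0.   0.8 -1.4] Mtool [0.145 0.038 0.038] j7 [-0.98  0.54  0.6   1.94 -0.42  0.79 -0.58]
```

drive_tool --motion '[[140, [0, 0.0005, 0.002], 0], [140, [0, 0.0005, 0.004], 0], [140, [0, 0.0005, 0.0055], 0], [140, [0, 0.0005, 0.0055], 0]]'

```text
time_s: 16.1
position: [0.4858, 0.234, 0.1145]
eef_rot: [-0.001, 0.978, -0.209, 0.0]
ft_force: [-2.4, 0.9, 7.0]
finger_gap: 0.0547
```

```bash
python3 o.py
```

```text
t 16.1 p [0.4858 0.234  0.1145] gap 0.0547 F [-2.4  0.9  7. ] Mtool [ 0.019 -0.404  0.019] j7 [-0.98  0.54  0.59  1.94 -0.42  0.78 -0.57]
```

The cup rides on the cross at the expected height under a light press. Now turning by feel.

drive_tool --motion '[[140, [0, 0, 0], 3], [140, [0, 0, 0], 6], [140, [0, 0, 0], 9], [140, [0, 0, 0], 12], [140, [0, 0, 0], 12]]'

```text
time_s: 16.6
position: [0.4861, 0.2337, 0.1145]
eef_rot: [-0.001, 0.95, -0.311, 0.001]
ft_force: [-0.0, -0.2, 7.2]
finger_gap: 0.0545
```

```bash
python3 o.py
```

```text
t 16.6 p [0.4861 0.2337 0.1145] gap 0.0545 F [-0.  -0.2  7.2] Mtool [-0.081 -0.171  0.014] j7 [-1.02  0.56  0.65  1.94 -0.47  0.79 -0.74]
```

drive_tool --motion '[[140, [0, 0, 0], 3], [140, [0, 0, 0], 6], [140, [0, 0, 0], 9], [140, [0, 0, 0], 12], [140, [0, 0, 0], 12]]'

```text
time_s: 17.1
position: [0.4862, 0.2337, 0.1142]
eef_rot: [-0.001, 0.913, -0.408, 0.001]
ft_force: [0.4, 0.0, 4.9]
finger_gap: 0.0543
```

```bash
python3 o.py
```

```text
t 17.1 p [0.4862 0.2337 0.1142] gap 0.0543 F [0.4 0.  4.9] Mtool [0.184 0.048 0.001] j7 [-1.06  0.58  0.7   1.94 -0.51  0.8  -0.91]
```

drive_tool --motion '[[140, [0, 0, 0.0005], 3], [140, [0, 0, 0.0005], 6], [140, [0, 0, 0.0005], 9], [140, [0, 0, 0.0005], 12], [140, [0, 0, 0.0005], 12]]'

```text
time_s: 17.6
position: [0.4863, 0.2337, 0.1132]
eef_rot: [-0.001, 0.866, -0.501, 0.001]
ft_force: [4.1, 1.4, -1.8]
finger_gap: 0.0548
```

```bash
python3 o.py
```

```text
t 17.6 p [0.4863 0.2337 0.1132] gap 0.0548 F [ 4.1  1.4 -1.8] Mtool [ 0.951  0.311 -0.018] j7 [-1.09  0.6   0.75  1.94 -0.55  0.82 -1.08]
```

drive_tool --motion '[[140, [0, 0, 0], 3], [140, [0, 0, 0], 6], [140, [0, 0, 0], 9], [140, [0, 0, 0], 12], [140, [0, 0, 0], 12]]'

```text
time_s: 18.1
position: [0.4871, 0.2322, 0.1142]
eef_rot: [-0.001, 0.808, -0.589, 0.002]
ft_force: [1.5, -3.5, 10.6]
finger_gap: 0.0546
```

```bash
python3 o.py
```

```text
t 18.1 p [0.4871 0.2322 0.1142] gap 0.0546 F [ 1.5 -3.5 10.6] Mtool [0.247 1.011 0.104] j7 [-1.13  0.62  0.81  1.95 -0.6   0.83 -1.25]
```

Support vanished at the 36° step (Fz fell to -1.8 N), and the next step passed the match. I'll turn back and go down there.

drive_tool --motion '[[140, [0, 0, -0.0005], -3], [140, [0, 0, -0.0005], -6], [140, [0, 0, -0.0005], -9], [140, [0, 0, -0.0005], -11], [140, [0, 0, 0.0005], -11], [140, [0, 0, 0.0015], -11], [140, [0, 0, 0.0015], -11]]'

```text
time_s: 18.8
position: [0.4863, 0.234, 0.1115]
eef_rot: [-0.001, 0.861, -0.508, 0.001]
ft_force: [5.6, 2.1, 0.3]
finger_gap: 0.0546
```

```bash
python3 o.py
```

```text
t 18.8 p [0.4863 0.234  0.1115] gap 0.0546 F [5.6 2.1 0.3] Mtool [ 1.391  0.325 -0.051] j7 [-1.09  0.6   0.75  1.95 -0.56  0.81 -1.09]
```

Dropping in (z 0.1115, little resistance). A lateral force of about 6 N means the collar wants the cup shifted along -tool y, so I'll yield to it and continue down.

drive_tool --motion '[[140, [0, -0.0007, 0], 0], [140, [0, -0.0012, 0.001], 0], [140, [0, -0.0012, 0.002], 0], [140, [0, -0.0012, 0.003], 0], [140, [0, -0.0012, 0.003], 0]]'

```text
time_s: 19.3
position: [0.4864, 0.2343, 0.1083]
eef_rot: [-0.0, 0.861, -0.509, 0.0]
ft_force: [5.5, 3.6, -1.9]
finger_gap: 0.0543
```

```bash
python3 o.py
```

```text
t 19.3 p [0.4864 0.2343 0.1083] gap 0.0543 F [ 5.5  3.6 -1.9] Mtool [ 1.339  0.063 -0.087] j7 [-1.09  0.61  0.75  1.94 -0.57  0.81 -1.09]
```

drive_tool --motion '[[140, [0, -0.001, 0], 0], [140, [0, -0.001, 0.001], 0], [140, [0, -0.001, 0.0015], 0], [140, [0, -0.001, 0.0015], 0], [140, [0, -0.001, 0.0015], 0]]'

```text
time_s: 19.8
position: [0.4866, 0.2345, 0.1081]
eef_rot: [-0.0, 0.861, -0.509, -0.001]
ft_force: [-2.0, -0.4, 16.6]
finger_gap: 0.0545
```

```bash
python3 o.py
```

```text
t 19.8 p [0.4866 0.2345 0.1081] gap 0.0545 F [-2.  -0.4 16.6] Mtool [-0.44  -0.145 -0.094] j7 [-1.09  0.61  0.75  1.94 -0.57  0.81 -1.09]
```

On the floor: a firm stop 6.4 mm below the riding height. I'll relieve the press, open and retreat straight up.

drive_tool --motion '[[140, [0, 0, -0.001], 0], [85, [0, 0, -0.001], 0], [60, [0, 0, -0.001], 0], [0, [0, 0, -0.001], 0], [0, [0, 0, -0.001], 0], [0, [0, 0, -0.001], 0], [0, [0, 0, -0.02], 0], [0, [0, 0, -0.05], 0], [0, [0, 0, -0.09], 0], [0, [0, 0.02, -0.12], 0], [0, [0, 0.04, -0.12], 0], [0, [0, 0.04, -0.12], 0]]'

```text
time_s: 21.0
position: [0.4505, 0.2143, 0.2273]
eef_rot: [-0.0, 0.861, -0.509, -0.001]
ft_force: [-0.0, 0.5, -0.0]
finger_gap: 0.0855
```

```bash
python3 o.py; python3 - <<'E'
from h import *
c=snap("wrist","w10");s=snap("scene","s10")
u,v=map(int,proj(s,(.486,.233,.12)));pu,pv=proj(c,(.486,.233,.164));print(pu,pv)
im=np.zeros((420,800,3),np.uint8);im[:,400:800]=cv2.resize(s["frame"][v-42:v+42,u-40:u+40],(400,420),interpolation=cv2.INTER_CUBIC)
im[:300,:400]=cv2.resize(c["frame"],(400,300))
cv2.imwrite("pics/crop10.png",im[:,:,::-1])
E
```

```text
t 21.0 p [0.4505 0.2143 0.2273] gap 0.0855 F [-0.   0.5 -0. ] Mtool [-0.029 -0.011 -0.024] j7 [-1.27  0.36  0.93  1.95 -0.35  1.   -1.25]
323.4515274272179 191.7395168454347
```

View pics/crop10.png

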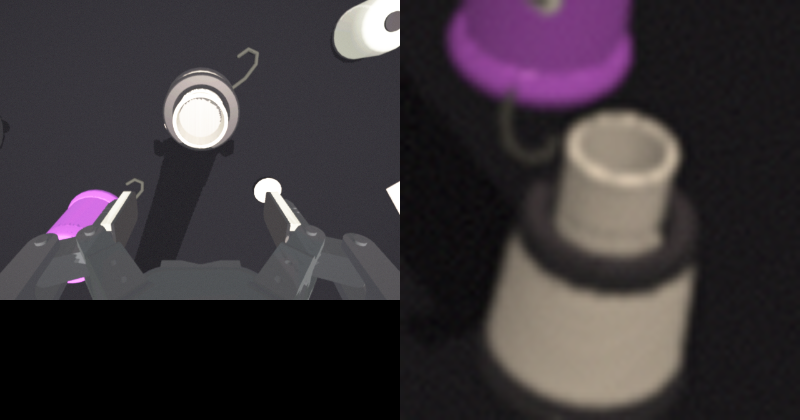

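The cup sits upright and centred in the collar: its mouth is near wrist pixel (320,190), against (323,192) predicted for fully home. The gripper is clear of everything, so I'm handing in.

```bash
python3 -c "
from bench import *
print(hand_in())"
```

```text
the job is handed in; nothing more can be done
None
```

The cup is in the grinder's collar, fully down over the drive cross and released. I handed the job in at about 21 s on the robot's clock.

**What I did**
- **Standing it up:** I gripped the cup near its mouth, lifted it off the tray and eased the grip so it swung upright. I then set it on clear counter, let go, and confirmed in the pictures that it stood by itself.
- **Seating it:** I took it again around its full diameter, lowered it into the collar until it rode on the cross, and turned it under a press of roughly 7–13 N. It lost support after about 36° of turn. I overshot to about 48°, turned back about 11° and lowered it until it stopped on the floor.

**Last checks**
- **Depth:** it stopped firmly 6.4 mm below the height where it rode on the cross, against 6.5 mm expected. The force at that stop was about 17 N.
- **Final picture:** the cup is upright and centred, with its mouth 3–4 pixels from where a fully home cup should appear. The gripper is open and touching nothing.
- **Cover, jar and spoon:** I never touched or came close to them, but I didn't re-measure their positions at the end.

**What went wrong or disagreed**
- **Fingertip position:** they were about 30 mm further back than the stated tool numbers imply. My first grip therefore closed on the top of the cup, without moving it, and I corrected for the offset by contact and camera.
- **Opening reading:** it was about 1.5 mm low on the 56 mm cup.
- **First hold:** after the swing the cup was held about 21 mm off-centre, and setting it down and taking it again fixed that.

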